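Load terminal blocks into the spring-loaded feeder magazine

ROBOT

A 6-joint arm with a two-finger parallel gripper is mounted at the origin on a cart in front of the work surface, level with it; the furniture and walls round the work are solid. World frame = base frame: x ahead of the robot, y to its left, z up, the work surface at z = 0. Lengths are in m, angles in rad, forces in N, time in s.
With the tool pointing down it reaches from about 0.375 to 0.975 m from the base axis. Payload 3.8 kg.
Tool frame: the origin (TCP) lies at the very end of the fingers, on their centre line; the grasp point (between the pads) lies 19 mm behind it (bot.tcp_to_grasp is the z of the grasp point in the tool frame, in m); z points along the fingers, y is the direction in which the jaws open and shut (so a half turn about z gives the same grasp; the last joint's range is limited). The gripper opens to 85 mm and grips with 20 to 120 N. Pads are 22 mm wide; open, the fingers measure 114 mm over their backs; the gripper's body (76 mm by 85 mm) begins 54 mm behind the grasp point. The pads swing forward as they close: fully open they stand 13 mm farther back than shut.
Start: joints at [1.265, 0.264, 1.604, -0, 1.274, -0.037], TCP at [0.179, 0.651, 0.194] pointing down, gripper open.
Joint ranges: [-2.63, 2.63], [-0.94, 2.18], [0.31, 2.57], [-1.31, 4.45], [0, 2.66], [-2.55, 2.55]. Speed limits (rad/s): [2.57, 2.57, 3.14, 3.14, 3.14, 3.14].

INTERFACE

Orientations are given as a rotation vector (axis times angle).
In Python, from workcell import status, vision, job, bot gives the robot as it stands.
- The arm moves only by the tool apply_moves, never from a script. Its argument "deltas" is a list of rows, each a list of 7 numbers: the shift along the tool's x, y, z in m, then the turn, a rotation vector about the tool's x, y, z in rad, then the closure, from 0 (fully open) to 1 (shut). In form: [[x, y, z, rx, ry, rz, jaw], ...]. A call has 1 to 8 rows; each row is the pose to reach, as a shift and turn from the pose commanded when the call began, along the tool's axes at that moment; what a row does not reach only later rows make up. A row lasts 1/12 s, in which the tool goes at most 41.7 mm and 7.16 degrees, less where a joint would pass 70% of its speed; a pose out of reach is approached as far as the arm can. A call with a gripper value outside its range is refused whole. The fingers move at their own pace and stop on an object; "squeeze" is the grip in N (left out, the last holds). Time passes only in rows, so rows that repeat a pose let the fingers close. It gives the time, the measured TCP pose, the force and the opening at its end, in the units of the state.
- status.read_state(): the state, without advancing time (a new reading comes with each control period).
- vision.read_camera(name): name is "side" or "top"; returns the picture (420x560x3 uint8, red, green, blue); there is no depth.
- vision.get_calibration(name): a dict with "fov_y" (degrees; the focal length in pixels is half the picture's height over the tangent of half this angle, whatever the lens; pixels are square), "cx", "cy" (the principal point, pixels), "k1" (the pictures are not rectified: a ray, as slopes to the right and down, at radius r is drawn at 1 + k1 r^2 times it, then the intrinsics apply), "R" (3x3) and "t" (3): a world point X has camera coordinates R X + t. Camera axes: x right, y down, z forward; pixel columns grow to the right and rows downward; lengths in m; the calibration is good to about 2 mm. A picture is of the moment at which its call begins. get_calibration takes no time and is no camera call.
- job.finish_job(): hands the job in, once; it reports no verdict.
The state is a dict: "time": time; "q": joint angles; "joint_vel": joint speeds; "joint_torque": joint torques, N m; "tool_pos": TCP position; "tcp_rot": TCP orientation; "wrist_force": force on the tool from outside, world axes, zero at the start; "torque": the same for the moment, N m; "width": opening from 0.0 (shut) to 1.0 (fully open).
Only numpy, scipy, OpenCV 4.12 (cv2) and the standard library are available. Lean on these libraries where they do the work, as an engineer would, in place of code of your own. Each camera call takes 0.05 s, during which the arm holds its last target. There are 200 camera calls.

TASK

Load the two loose green screw-terminal blocks into the spring-loaded magazine in the dock, one at a time and one on top of the other, screws up and wire openings towards the front of the magazine (the side facing the robot): push each straight down past the two sprung lips until they snap over it, then let go. The magazine floats a few millimetres in its dock, so feel for its guide faces instead of trusting where it seems to be, and be gentle: no block may be pressed, nor the magazine pushed, with more than 25 N; the lips give way to much less. Do not disturb the other things on the bench.

Things in the scene. Friction and masses are not known exactly. Their poses are not given: they have to be found in the camera images.
- block_a: One of two blocks to load: green screw-terminal block, 22 x 36 x 16 mm (x, y, z; screw heads 1 mm higher), about 18 g, loose on the bench, screws up. Origin: centre of its underside; y along the 36 mm length, z up. The square wire openings are on one long side, its -x side. Grip it across the 22 mm width from above, by the upper half.
- block_b: The other block to load: green screw-terminal block, 22 x 36 x 16 mm (x, y, z; screw heads 1 mm higher), about 18 g, loose on the bench, screws up. Origin: centre of its underside; y along the 36 mm length, z up. The square wire openings are on one long side, its -x side. Grip it across the 22 mm width from above, by the upper half.
- block_a_front (a point): middle of block_a's side with the wire openings, 11 mm to -x of its centre, 8 mm up
- block_b_front (a point): the same point on block_b
- dock: Dock of the magazine: dark plate 96 x 130 x 8 mm with a frame, fixed on the bench. Origin: centre of its underside, z = 0. x, y, left, right, front, rear below are the dock's: -x front (to the robot), +y left. The aluminium magazine stands in it with the same yaw but FLOATS: its centre lies up to 6 mm off the dock's in x and in y, unmeasured; about 3 N of friction keeps it where it was left.
- mouth (a point): Nominal centre of the magazine's mouth, at rim height (85 mm); like all points here fixed to the dock, so the float adds up to 6 mm in x and in y. The shaft inside is 24 mm in x, 38 mm in y (1 mm play round a block with its axes along the dock's), no lead-in. Front and rear are open for fingers over |y| < 14.5 mm, from the rim down to 31 mm.
- guide_rear (a point): Nominal top edge of the rear guide: the shaft's four corner posts are 2.5 mm thick and cover |y| 14.5 to 21.5 mm; the two rear ones (inner faces 12 mm to +x of the shaft's centre) stand 8 mm above the rim (to 93 mm), to be felt with the block before pushing down. The front ones end at the rim.
- guide_left (a point): Nominal top edge of the left guide: the left end wall (inner face 19 mm to +y of the shaft's centre, 2.5 mm thick, x from -14.5 to 14.5 mm) also stands 8 mm above the rim, to 93 mm. The right end wall ends at the rim. Outside both end walls black lip housings, 20 mm wide, reach to |y| = 38 mm and 84 mm height.
- under_lips (a point): Nominal point on the shaft's axis at the height of the lips' flat underside (75 mm). A block whose top is pushed below it is caught; let go, it rises against the lips, its underside then at 59 mm, that of a block below it at 43 mm. Pushing past the lips takes some 4 to 12 N straight down, more for the second block.
- lip_left (a joint): Sprung dark steel lip at the middle of the left end wall, 12 mm wide, 3.5 mm into the shaft, bevelled on top up to 84 mm. Value: how far it is pushed outwards (m), 0 = home over a block or empty, 0.0025 = a block's end is passing, 0.0035 = flush with the wall.
- lip_right (a joint): The same lip at the right end wall; 0 = home, grows outwards (m).
- follower (a joint): Spring plate under the stack. Value: how far it is pushed down (m): 0 = empty, top at 65 mm; 0.006 = one block caught under the lips; 0.022 = two blocks; at 0.0255 it goes solid, which is 3.5 mm beyond the point where the second block is caught. Its spring pushes up with 1.3 N empty, 4 N at the end.
- heatsink: bystander: finned aluminium heatsink 30 x 45 x 23 mm; origin: centre of underside
- relay: bystander: small box-shaped relay 12 x 28 x 15 mm; origin: centre of underside
- cell: bystander: a lying AA cell, 14 mm thick, 50 mm long; origin: centre of underside
- loupe: bystander: black eye loupe, 34 mm in diameter, 27 mm high; origin: centre of underside
- tweezers: bystander: dark tweezers 13 x 126 x 10 mm; origin: centre of underside
Things that resemble listed ones, but are neither listed nor needed, are in the scene too. Leave any red look-alike of the block_b alone.

How it is judged:
By the outcome, as a careful person would: the job done as asked, in the order asked, and still so for the second after the job is handed in, with the robot touching nothing.
It also fails if it takes over 58 s, if anything falls off the work surface, if the arm or the gripper's body presses on something with over 40 N, if the wrist force passes 120 N, or if a joint passes its speed limit or range.

## Working session

There is one attempt and no reset: what is moved stays moved. The work goes in short steps, Python scripts to look and compute and a tool call to move; the robot and the scene stay as the last step left them, time stands still between calls to the robot, and variables do not carry over. Pictures are saved under pics/ and viewed, about 8 in all and at most 12, crops included, and the job is handed in when it is done.

Besides the shell and the picture viewer there is one more tool, called after "Emit:" by a JSON object that holds its "method" and its "body", one argument or row to a line. apply_moves: Moves the arm, as the interface text tells. Its arguments: {"type":"object","properties":{"deltas":{"type":"array","items":{"type":"array","items":{"type":"number"}}},"squeeze":{"type":"number"}},"required":["deltas"]}

```bash
mkdir -p pics
cat > h.py <<'E'
import numpy as np, cv2
from workcell import status, vision, job, bot
def snap(n,f):
    im=vision.read_camera(n); cv2.imwrite(f,cv2.cvtColor(im,cv2.COLOR_RGB2BGR)); return im
def K(n):
    c=vision.get_calibration(n); f=210/np.tan(np.radians(c['fov_y'])/2); return c,f
def ray(n,u,v):
    c,f=K(n); d=np.array([(u-c['cx'])/f,(v-c['cy'])/f]); p=d.copy()
    for _ in range(20): p=d/(1+c['k1']*(p@p))
    R=np.array(c['R']);t=np.array(c['t']); return -R.T@t, R.T@np.array([p[0],p[1],1])
def onz(n,u,v,z):
    o,d=ray(n,u,v); return o+d*(z-o[2])/d[2]
def proj(n,X):
    c,f=K(n); x=np.array(c['R'])@np.array(X)+np.array(c['t']); p=x[:2]/x[2]; p=p*(1+c['k1']*(p@p)); return p*f+[c['cx'],c['cy']]
E
python3 - <<'E'
from h import *
for n in('top','side'):
    snap(n,f'pics/{n}0.png'); c,f=K(n); print(n,f,c['k1'],(-np.array(c['R']).T@np.array(c['t'])).round(3),np.array(c['R']).round(2).tolist())
print(status.read_state(),bot.tcp_to_grasp)
E
```

```text
top 523.6817962586347 -0.08583870106147304 [0.36  0.384 1.026] [[0.02, -1.0, -0.01], [-0.99, -0.01, -0.11], [0.11, 0.02, -0.99]]
side 465.0567990677857 -0.14709154564258342 [ 0.344 -0.336  0.566] [[0.99, -0.17, 0.01], [-0.08, -0.53, -0.84], [0.14, 0.83, -0.54]]
{'time': 0.1, 'q': array([ 1.26514090e+00,  2.64691617e-01,  1.60522870e+00, -4.62890563e-05,
        1.27372444e+00, -3.69044149e-02]), 'joint_vel': array([-0.00062364, -0.00302873, -0.00382277, -0.00061379, -0.00033381,
        0.00115733]), 'joint_torque': array([ 5.87296709e-04, -5.16708434e+01, -3.68589664e+01,  5.18742979e-05,
        6.29857415e-03, -6.69686258e-06]), 'tool_pos': array([0.17902907, 0.65005688, 0.19248204]), 'tcp_rot': array([-0.42082141, -3.11296964,  0.0031878 ]), 'wrist_force': array([ 0.24499668, -0.25371224,  0.43198997]), 'torque': array([-0.04527082, -0.01178671,  0.03236598]), 'width': 1.0030466833875897} -0.0187
```

View pics/top0.png

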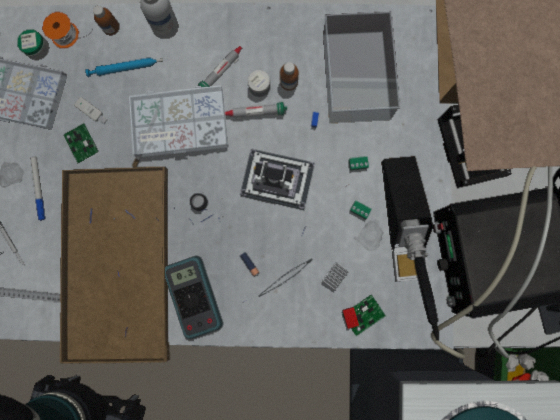

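View pics/side0.png

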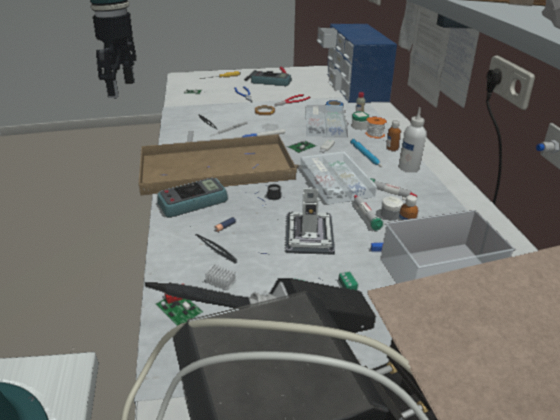

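Run:
```python
from h import *
im=cv2.imread('pics/top0.png')
a=cv2.resize(im[135:235,230:430],None,fx=4,fy=4,interpolation=cv2.INTER_CUBIC)
s=cv2.imread('pics/side0.png')
b=cv2.resize(s[180:330,200:400],None,fx=2,fy=2,interpolation=cv2.INTER_CUBIC)
b=cv2.resize(s[180:300,270:370],None,fx=2,fy=2,interpolation=cv2.INTER_CUBIC)
cv2.imwrite('pics/c1.png',a)
hsv=cv2.cvtColor(im,cv2.COLOR_BGR2HSV)
m=cv2.inRange(hsv,(60,90,50),(90,255,255))
for c in cv2.findContours(m,cv2.RETR_EXTERNAL,cv2.CHAIN_APPROX_NONE)[0]:
    if cv2.contourArea(c)>40:
        r=cv2.minAreaRect(c); print(r,cv2.contourArea(c),onz('top',*r[0],.016).round(4))
        print(np.array([onz('top',*p,.016)[:2] for p in cv2.boxPoints(r)]).round(4).tolist())
print(onz('top',277,180,.0).round(3),onz('top',390,180,.0).round(3), onz('side',280,290,0).round(3))
```

```text
((363.2160339355469, 314.8120422363281), (24.98198890686035, 35.73373031616211), 55.304847717285156) 431.5 [0.2806 0.2384 0.016 ]
[[0.2803, 0.2801], [0.3195, 0.224], [0.2808, 0.1967], [0.2418, 0.2528]]
((449.69232177734375, 245.9615478515625), (22.553356170654297, 3.3339741230010986), 78.69007110595703) 54.0 [0.4139 0.0703 0.016 ]
[[0.4346, 0.0775], [0.436, 0.071], [0.3932, 0.0631], [0.3919, 0.0695]]
((360.3216552734375, 209.49362182617188), (17.797338485717773, 11.412644386291504), 28.610462188720703) 152.5 [0.4827 0.2441 0.016 ]
[[0.4809, 0.2646], [0.5007, 0.2539], [0.4844, 0.2235], [0.4647, 0.2343]]
((358.423095703125, 162.88462829589844), (11.287160873413086, 18.48117446899414), 82.87498474121094) 169.0 [0.5748 0.2475 0.016 ]
[[0.5835, 0.2669], [0.5886, 0.2308], [0.5662, 0.2282], [0.5611, 0.2642]]
((80.5999984741211, 142.70001220703125), (32.199378967285156, 22.807889938354492), 63.43495178222656) 544.5 [0.6107 0.8034 0.016 ]
[[0.6299, 0.8411], [0.6511, 0.7999], [0.5917, 0.7662], [0.5707, 0.8069]]
((281.6399841308594, 107.4800033569336), (11.030865669250488, 8.7681245803833), 81.8698959350586) 61.5 [0.6854 0.3999 0.016 ]
[[0.6953, 0.4103], [0.6981, 0.393], [0.6755, 0.3896], [0.6728, 0.4068]]
((29.5, 41.0), (22.0, 23.0), 90.0) 408.5 [0.8298 0.9309 0.016 ]
[[0.8552, 0.9591], [0.8539, 0.9079], [0.8048, 0.9032], [0.8058, 0.954]]
[0.541 0.407 0.   ] [0.544 0.183 0.   ] [0.455 0.251 0.   ]
```

View pics/c1.png

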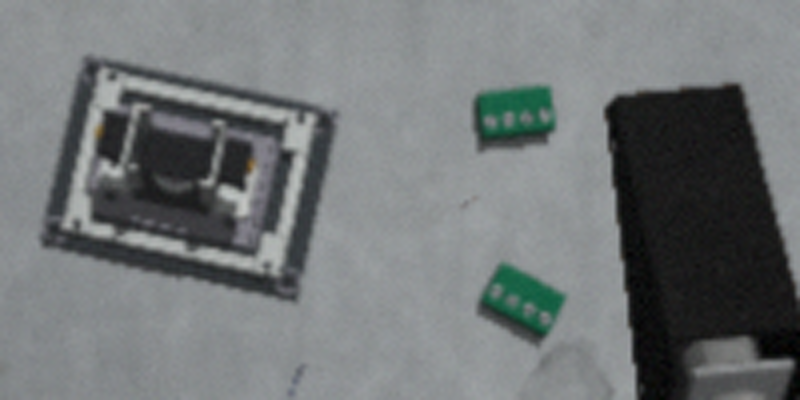

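Run:
```python
from h import *
im=cv2.imread('pics/top0.png')
s=cv2.imread('pics/side0.png')
for X in([.575,.2475,.016],[.483,.244,.016]): print(proj('side',X))
a=cv2.resize(im[150:200,245:310],None,fx=7,fy=7,interpolation=cv2.INTER_CUBIC)
b=cv2.resize(im[150:225,340:375],None,fx=5,fy=5,interpolation=cv2.INTER_CUBIC)
d=cv2.resize(s[255:305,300:370],None,fx=5,fy=5,interpolation=cv2.INTER_CUBIC)
e=cv2.resize(s[185:255,280:340],None,fx=5,fy=5,interpolation=cv2.INTER_CUBIC)[:350]
C=np.zeros((600,800,3),np.uint8);C[:350,:455]=a;C[:375,460:635]=b;C[350:600,:350]=d
C[250:600,640:800]=e[:350,:160] if 0 else C[250:600,640:800]
cv2.imwrite('pics/c2.png',C)
P=[onz('top',230+x/4,135+y/4,.008) for x,y in((90,57),(336,113),(297,298),(43,243))]
P=np.array(P);print(P.round(4));c=P.mean(0);print('c',c)
for i,j in((1,0),(2,3),(2,1),(3,0)): d=P[j]-P[i];print(np.hypot(*d[:2]),np.degrees(np.arctan2(d[1],d[0])))
```

```text
[347.45258657 277.09089519]
[296.81223256 284.3655313 ]
[[0.6015 0.4568 0.008 ]
 [0.5746 0.3344 0.008 ]
 [0.4822 0.3528 0.008 ]
 [0.5078 0.4779 0.008 ]]
c [0.54148563 0.40546109 0.008     ]
0.12530009121692467 77.60663300534011
0.12770317397943454 78.43998717186456
0.09422069671657883 -11.269018951601051
0.09606142613754441 -12.715896857827518
```

View pics/c2.png

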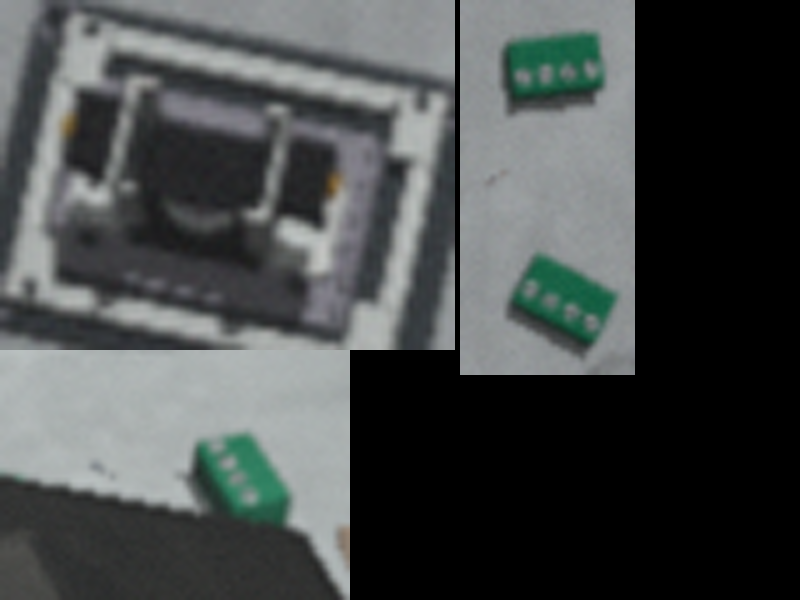

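```bash
cat >> h.py <<'E'
from scipy.spatial.transform import Rotation as Ro
def tri(pt,ps):
    (a,d),(b,e)=ray('top',*pt),ray('side',*ps); s=np.linalg.lstsq(np.c_[d,-e],b-a,rcond=None)[0]
    p,q=a+d*s[0],b+e*s[1]; return (p+q)/2,np.linalg.norm(p-q)
def go(x,y,z,yaw,st=None):
    "tool delta to TCP x,y,z with tool y axis at yaw (deg)"
    st=st or status.read_state(); R=Ro.from_rotvec(st['tcp_rot'])
    a=np.radians(yaw); Y=np.array([np.cos(a),np.sin(a),0]); Z=np.array([0,0,-1.]); X=np.cross(Y,Z)
    T=Ro.from_matrix(np.c_[X,Y,Z]); d=R.inv().apply(np.array([x,y,z])-st['tool_pos'])
    r=(R.inv()*T).as_rotvec(); print('delta',d.round(4),r.round(4),'rows',max(np.linalg.norm(d)/.0417,np.linalg.norm(r)/.125).round(1)); return d,r
E
python3 - <<'E'
from h import *
print('board',tri((438,167),(372,290)))
print('box corner',tri((230+612/4,135+100/4),(277,280)))
print('box corner2',tri((230+740/4,135+88/4),(375,320)))
L=[onz('top',245+x/7,150+y/7,.093) for x,y in((140,80),(115,190),(128,135))]
Rr=[onz('top',245+x/7,150+y/7,.085) for x,y in((280,105),(258,215),(268,160))]
print(np.array(L).round(4),np.array(Rr).round(4)); m=(L[2]+Rr[2])/2; c=np.array([.5415,.4055])
a=np.radians(-12);e=m[:2]-c;print('mag',m,'float',e@[np.cos(a),np.sin(a)],e@[-np.sin(a),np.cos(a)])
go(.575,.2475,.1,8)
E
```

```text
board (array([0.55591148, 0.11569115, 0.10938547]), np.float64(0.012284391656101812))
box corner (array([0.50374259, 0.21123997, 0.07570798]), np.float64(0.12610354311421262))
box corner2 (array([0.58699542, 0.13690966, 0.02112463]), np.float64(0.00042824530687884715))
[[0.559  0.4274 0.093 ]
 [0.5299 0.4334 0.093 ]
 [0.5444 0.4303 0.093 ]] [[0.5545 0.3911 0.085 ]
 [0.5252 0.3964 0.085 ]
 [0.5398 0.394  0.085 ]]
mag [0.54212512 0.41215906 0.089     ] float -0.0007730312402295812 0.006643509985902927
delta [-0.4886 -0.2828  0.093 ] [-0.0018  0.0012  1.1624] rows 13.7
```

Emit:
{"method": "apply_moves", "body": {
  "deltas": [
    [-0.489,-0.283,0,0,0,1.162,0.62],
    [-0.489,-0.283,0,0,0,1.162,0.62],
    [-0.489,-0.283,0,0,0,1.162,0.62],
    [-0.489,-0.283,0,0,0,1.162,0.62],
    [-0.489,-0.283,0,0,0,1.162,0.62],
    [-0.489,-0.283,0,0,0,1.162,0.62],
    [-0.489,-0.283,0,0,0,1.162,0.62],
    [-0.489,-0.283,0,0,0,1.162,0.62]
  ],
  "squeeze": 24
}}

```text
time: 0.77
tool_pos: [0.4138, 0.4113, 0.1933]
tcp_rot: [-1.869, -2.525, 0.001]
wrist_force: [1.1, 1.1, -0.4]
width: 0.375
```

Run:
```python
from h import *
go(.575,.2475,.08,8);s=status.read_state();print(s['tool_pos'],s['width'])
```

```text
delta [-0.2037  0.1064  0.1133] [-0.0005  0.0003  0.1564] rows 6.1
[0.41381731 0.41129978 0.19326157] 0.375171227745304
```

Emit:
{"method": "apply_moves", "body": {
  "deltas": [
    [-0.2,0.105,0,0,0,0.156,0.62],
    [-0.2,0.105,0.04,0,0,0.156,0.62],
    [-0.2,0.105,0.08,0,0,0.156,0.62],
    [-0.2,0.105,0.11,0,0,0.156,0.62],
    [-0.2,0.105,0.11,0,0,0.156,0.62],
    [-0.2,0.105,0.11,0,0,0.156,0.62],
    [-0.2,0.105,0.11,0,0,0.156,0.62],
    [-0.2,0.105,0.11,0,0,0.156,0.62]
  ]
}}

```text
time: 1.43
tool_pos: [0.5715, 0.2504, 0.0798]
tcp_rot: [-2.056, -2.372, 0.01]
wrist_force: [-0.2, 0.3, 1.1]
width: 0.381
```

Run:
```python
from h import *
go(.575,.2475,.007,8);s=status.read_state();print(s['tool_pos'],s['wrist_force'])
t=snap('top','pics/t1.png');s=snap('side','pics/s1.png')
C=np.zeros((400,800,3),np.uint8)
C[:, :400]=cv2.resize(t[120:220,310:410],(400,400));C[:,400:]=cv2.resize(s[210:310,290:390],(400,400))
cv2.imwrite('pics/v1.png',C[:,:,::-1])
```

```text
delta [-0.0032  0.0035  0.0728] [-0.0064  0.0018  0.0028] rows 1.8
[0.57153762 0.25039468 0.07984495] [-0.19389383  0.34650217  1.05647127]
```

View pics/v1.png

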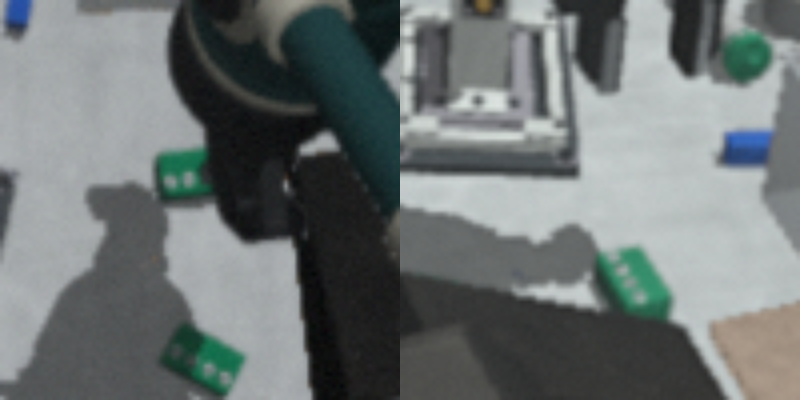

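Emit:
{"method": "apply_moves", "body": {
  "deltas": [
    [-0.003,0.003,0.03,-0.006,0.002,0,0.62],
    [-0.003,0.003,0.055,-0.006,0.002,0,0.62],
    [-0.003,0.003,0.07,-0.006,0.002,0,0.62],
    [-0.003,0.003,0.073,-0.006,0.002,0,0.62],
    [-0.003,0.003,0.073,-0.006,0.002,0,0.62]
  ]
}}

```text
time: 1.95
tool_pos: [0.5751, 0.2523, 0.011]
tcp_rot: [2.05, 2.378, 0.009]
wrist_force: [-0.3, 0.0, -0.9]
width: 0.38
```

Run:
```python
from h import *
go(.575,.2475,.007,8);s=status.read_state();print(s['tool_pos'],s['wrist_force'])
```

```text
delta [-0.0047 -0.0009  0.0039] [ 0.0053 -0.0022  0.0083] rows 0.1
[0.57513145 0.25230857 0.01095722] [-0.33576937  0.03969545 -0.89317399]
```

Emit:
{"method": "apply_moves", "body": {
  "deltas": [
    [-0.005,-0.001,0.003,0,0,0.006,0.62],
    [-0.005,-0.001,0.003,0,0,0.006,0.62],
    [-0.005,-0.001,0.003,0,0,0.006,0.62]
  ]
}}

```text
time: 2.2
tool_pos: [0.577, 0.2464, 0.0095]
tcp_rot: [2.058, 2.369, 0.013]
wrist_force: [-0.0, 0.0, -0.3]
width: 0.379
```

Run:
```python
from h import *
go(.575,.2475,.007,8);s=status.read_state();print(s['tool_pos'],s['wrist_force'])
```

```text
delta [ 0.0014 -0.0019  0.0025] [ 0.0087 -0.0027  0.0004] rows 0.1
[0.57702534 0.24638887 0.00947376] [-0.02483473  0.0295926  -0.33863303]
```

Emit:
{"method": "apply_moves", "body": {
  "deltas": [
    [0.001,-0.001,0.0025,0,0,0,0.62],
    [0.001,-0.001,0.0025,0,0,0,1],
    [0.001,-0.001,0.0025,0,0,0,1],
    [0.001,-0.001,0.0025,0,0,0,1],
    [0.001,-0.001,0.0025,0,0,0,1],
    [0.001,-0.001,0.0025,0,0,0,1]
  ],
  "squeeze": 24
}}

```text
time: 2.7
tool_pos: [0.5749, 0.2467, 0.0052]
tcp_rot: [2.059, 2.37, 0.009]
wrist_force: [0.3, 0.6, -0.2]
width: 0.001
```

Run:
```python
from h import *
go(.575,.2475,.08,8);s=status.read_state();print(s['tool_pos'],s['wrist_force'],s['width'])
```

```text
delta [ 0.0009  0.0007 -0.0748] [ 0.006  -0.002   0.0004] rows 1.8
[0.57489146 0.24668754 0.0051618 ] [ 0.29933704  0.57462633 -0.24659238] 0.0007433382433839435
```

Run:
```python
from h import *
t=snap('top','pics/t2.png');s=snap('side','pics/s2.png')
C=np.zeros((480,800,3),np.uint8)
C[:400, :400]=cv2.resize(t[120:220,310:410],(400,400));C[:,400:]=cv2.resize(s[170:314,270:390],(400,480))
cv2.imwrite('pics/v2.png',C[:,:,::-1])
print(proj('side',status.read_state()['tool_pos']))
```

```text
[346.92321426 281.9830358 ]
```

View pics/v2.png

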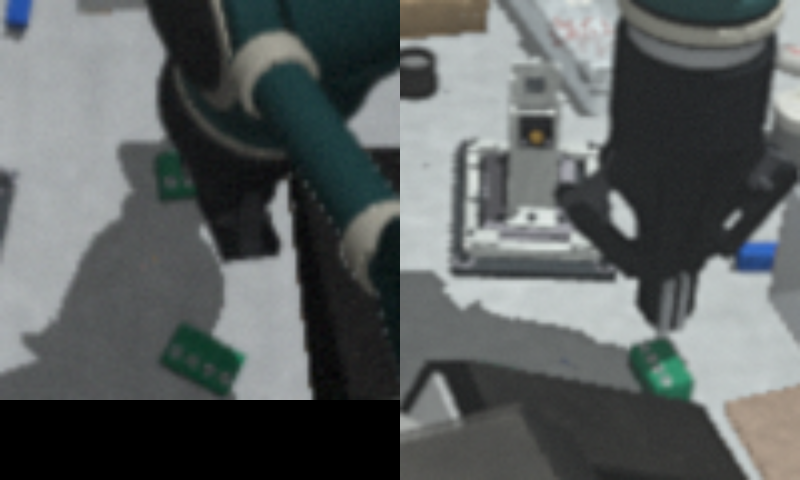

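Run:
```python
from h import *
o,d=ray('side',349.5,268)
for y in(.247,.26,.27,.28): print(o+d*(y-o[1])/d[1])
print(proj('top',[.575,.247,.005]),proj('top',[.575,.247,.1]))
for p in([.575,.2475,0],[.575,.2475,.03]):print(proj('side',p))
c=vision.get_calibration('side');print({k:c[k] for k in('cx','cy','k1','fov_y')})
s=cv2.imread('pics/side0.png');m=cv2.inRange(cv2.cvtColor(s,cv2.COLOR_BGR2HSV),(60,90,40),(90,255,255))[255:305,320:370]
u=cv2.moments(m,True);print(u['m10']/u['m00']+320,u['m01']/u['m00']+255)
print(status.read_state()['tool_pos'],status.read_state()['q'])
# q-based check of cam consistency: dock corners
print(tri((359,163),(u['m10']/u['m00']+320,u['m01']/u['m00']+255)))
```

```text
[0.5764313  0.247      0.03730016]
[0.58161599 0.26       0.02550998]
[0.58560421 0.27       0.01644061]
[0.58959243 0.28       0.00737123]
[357.94195724 163.94157965] [364.9306102  153.19295439]
[346.58713566 283.8066675 ]
[348.22201006 271.08537041]
{'cx': 275.89288002273923, 'cy': 201.63582337935472, 'k1': -0.14709154564258342, 'fov_y': 48.603848605729894}
348.58235294117645 280.88235294117646
[0.57486821 0.24668918 0.00513252] [3.65129332e-01 3.43632187e-01 1.87643327e+00 8.46594693e-04
 9.15265085e-01 2.24656995e-01]
(array([0.57665722, 0.24528539, 0.00863205]), np.float64(0.0009778705507023835))
```

Run:
```python
from h import *
print(proj('side',[.179,.651,.1925]),proj('side',[.5715,.2504,.0798]),proj('side',[.5715,.2504,.115]),proj('side',[.5715,.285,.0798]))
print(tri((371,182),(320,228)))
for f in('side0','s1'):
    s=cv2.imread(f'pics/{f}.png')
    c=s[40:110,70:160] if f=='side0' else s[180:280,300:400]
    cv2.imwrite(f'pics/z_{f}.png',cv2.resize(c,None,fx=4,fy=4))
a=cv2.imread('pics/z_side0.png');b=cv2.imread('pics/z_s1.png');C=np.zeros((400,800,3),np.uint8);C[:280,:360]=a;C[:,400:]=b;cv2.imwrite('pics/v3.png',C)
```

```text
[125.09838498 111.52838696] [348.56348503 247.86146589] [350.58519959 231.04260309] [342.77140968 235.74002992]
(array([0.51635432, 0.241775  , 0.13375799]), np.float64(0.00034240533553306693))
```

View pics/v3.png

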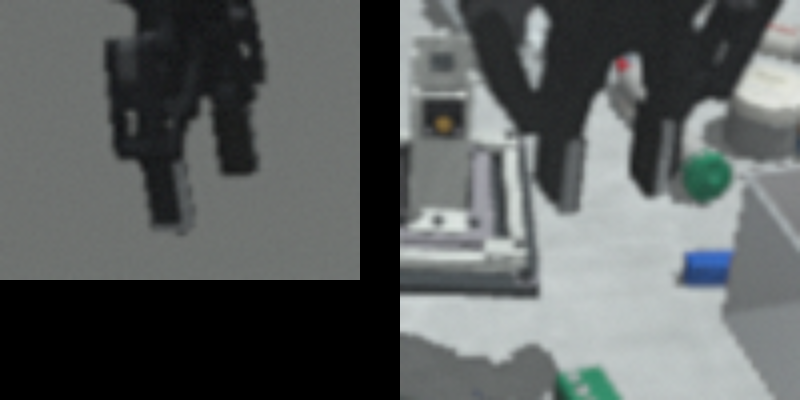

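Run:
```python
from h import *
go(.54,.29,-.015,8)
```

```text
delta [ 0.0477 -0.0286  0.0201] [ 0.006  -0.0021  0.0003] rows 1.4
```

Emit:
{"method": "apply_moves", "body": {
  "deltas": [
    [0.048,-0.029,0,0,0,0,1],
    [0.048,-0.029,0,0,0,0,1],
    [0.048,-0.029,0.005,0,0,0,1],
    [0.048,-0.029,0.01,0,0,0,1],
    [0.048,-0.029,0.015,0,0,0,1],
    [0.048,-0.029,0.018,0,0,0,1],
    [0.048,-0.029,0.02,0,0,0,1],
    [0.048,-0.029,0.02,0,0,0,1]
  ]
}}

```text
time: 3.47
tool_pos: [0.5394, 0.2894, -0.0159]
tcp_rot: [2.06, 2.369, 0.007]
wrist_force: [-0.3, -0.4, 0.3]
width: 0.003
```

Emit:
{"method": "apply_moves", "body": {
  "deltas": [
    [0,0,0.002,0,0,0,1],
    [0,0,0.004,0,0,0,1],
    [0,0,0.006,0,0,0,1]
  ]
}}

```text
time: 3.72
tool_pos: [0.54, 0.2901, -0.0209]
tcp_rot: [2.059, 2.369, 0.01]
wrist_force: [-0.2, -0.1, -0.2]
width: -0.004
```

Emit:
{"method": "apply_moves", "body": {
  "deltas": [
    [0,0,0.002,0,0,0,1],
    [0,0,0.003,0,0,0,1]
  ]
}}

```text
time: 3.88
tool_pos: [0.5395, 0.2901, -0.0242]
tcp_rot: [2.059, 2.37, 0.009]
wrist_force: [-0.2, -0.3, -0.6]
width: 0.002
```

Emit:
{"method": "apply_moves", "body": {
  "deltas": [
    [0,0,0.0015,0,0,0,1],
    [0,0,0.003,0,0,0,1]
  ]
}}

```text
time: 4.05
tool_pos: [0.5397, 0.2903, -0.027]
tcp_rot: [2.059, 2.37, 0.009]
wrist_force: [0.2, 0.4, -0.3]
width: 0.002
```

Emit:
{"method": "apply_moves", "body": {
  "deltas": [
    [0,0,0.0015,0,0,0,1],
    [0,0,0.0025,0,0,0,1]
  ]
}}

```text
time: 4.22
tool_pos: [0.5395, 0.2903, -0.0296]
tcp_rot: [2.059, 2.37, 0.009]
wrist_force: [-0.2, -0.5, 0.1]
width: -0.002
```

Emit:
{"method": "apply_moves", "body": {
  "deltas": [
    [0,0,0.001,0,0,0,1],
    [0,0,0.002,0,0,0,1]
  ]
}}

```text
time: 4.38
tool_pos: [0.5397, 0.2903, -0.0315]
tcp_rot: [2.059, 2.37, 0.009]
wrist_force: [0.0, 0.4, -0.1]
width: 0.002
```

Emit:
{"method": "apply_moves", "body": {
  "deltas": [
    [0,0,0.0015,0,0,0,1],
    [0,0,0.0015,0,0,0,1]
  ]
}}

```text
time: 4.55
tool_pos: [0.5394, 0.2902, -0.0333]
tcp_rot: [2.059, 2.37, 0.008]
wrist_force: [0.2, -0.6, 0.6]
width: -0.001
```

Emit:
{"method": "apply_moves", "body": {
  "deltas": [
    [0,0,0.001,0,0,0,1],
    [0,0,0.001,0,0,0,1]
  ]
}}

```text
time: 4.72
tool_pos: [0.5395, 0.2902, -0.0341]
tcp_rot: [2.059, 2.37, 0.009]
wrist_force: [0.0, 0.3, 0.2]
width: -0.003
```

Run:
```python
from h import *
s=snap('side','pics/s4.png');p=proj('side',[.5397,.2903,0]);print(p)
C=cv2.resize(s[230:290,295:375],None,fx=6,fy=6)
cv2.imwrite('pics/v4.png',C[:,:,::-1])
```

```text
[321.5387222  270.38531188]
```

View pics/v4.png

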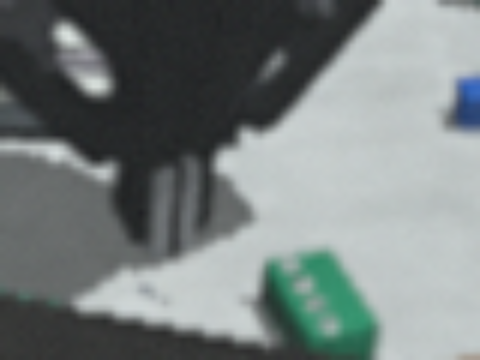

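Emit:
{"method": "apply_moves", "body": {
  "deltas": [
    [0,0,0.001,0,0,0,1],
    [0,0,0.002,0,0,0,1]
  ]
}}

```text
time: 4.93
tool_pos: [0.5398, 0.2904, -0.0358]
tcp_rot: [2.059, 2.37, 0.01]
wrist_force: [1.3, 0.2, -0.6]
width: -0.004
```

Emit:
{"method": "apply_moves", "body": {
  "deltas": [
    [0,0,0.001,0,0,0,1],
    [0,0,0.002,0,0,0,1]
  ]
}}

```text
time: 5.1
tool_pos: [0.5397, 0.2903, -0.0375]
tcp_rot: [2.059, 2.37, 0.009]
wrist_force: [-3.1, -1.5, 10.7]
width: 0.004
```

Emit:
{"method": "apply_moves", "body": {
  "deltas": [
    [0,0,0.001,0,0,0,1],
    [0,0,0.002,0,0,0,1]
  ]
}}

```text
time: 5.27
tool_pos: [0.5398, 0.2903, -0.0376]
tcp_rot: [2.059, 2.37, 0.008]
wrist_force: [-8.1, -4.4, 23.5]
width: 0.003
```

```bash
sed -i "s/np.array(\[x,y,z\])-st/np.array([x,y,z-.0373])-st/" h.py
python3 - <<'E'
from h import *
go(.575,.2475,.05,8)
E
```

```text
delta [-0.0472  0.0292 -0.0502] [ 0.0053 -0.0017  0.0005] rows 1.8
```

Emit:
{"method": "apply_moves", "body": {
  "deltas": [
    [0,0,-0.04,0,0,0,0.8],
    [0,0,-0.054,0.005,-0.002,0,0.62],
    [-0.047,0.029,-0.054,0.005,-0.002,0,0.62],
    [-0.047,0.029,-0.054,0.005,-0.002,0,0.62],
    [-0.047,0.029,-0.054,0.005,-0.002,0,0.62],
    [-0.047,0.029,-0.054,0.005,-0.002,0,0.62],
    [-0.047,0.029,-0.054,0.005,-0.002,0,0.62]
  ]
}}

```text
time: 5.85
tool_pos: [0.5736, 0.2475, 0.0133]
tcp_rot: [-2.061, -2.37, 0.001]
wrist_force: [0.3, 0.4, 0.0]
width: 0.382
```

Run:
```python
from h import *
go(.575,.2475,.007,8);s=status.read_state();print(s['tool_pos'],s['width'],s['wrist_force'])
```

```text
delta [-0.0002  0.0014  0.0436] [-0.0009 -0.     -0.0003] rows 1.0
[0.57361938 0.24749065 0.01330665] 0.3815212087643923 [0.33692376 0.35938887 0.00317978]
```

Emit:
{"method": "apply_moves", "body": {
  "deltas": [
    [0,0.001,0.02,0,0,0,0.62],
    [0,0.001,0.032,0,0,0,0.62],
    [0,0.001,0.04,0,0,0,0.62],
    [0,0.001,0.0435,0,0,0,0.62],
    [0,0.001,0.0435,0,0,0,0.62]
  ]
}}

```text
time: 6.27
tool_pos: [0.5738, 0.2476, -0.0312]
tcp_rot: [-2.059, -2.371, 0.004]
wrist_force: [-0.1, 1.0, 0.2]
width: 0.381
```

Emit:
{"method": "apply_moves", "body": {
  "deltas": [
    [0,0,0,0,0,0,0.8],
    [0,0,0,0,0,0,1],
    [0,0,0,0,0,0,1],
    [0,0,0,0,0,0,1]
  ],
  "squeeze": 24
}}

```text
time: 6.6
tool_pos: [0.5763, 0.248, -0.0286]
tcp_rot: [2.06, 2.37, 0.003]
wrist_force: [0.6, -0.9, -0.2]
width: 0.244
```

Run:
```python
from h import *
go(.5366,.4065,.14,-12);print(status.read_state()['tool_pos'])
```

```text
delta [ 0.1625 -0.0169 -0.1312] [ 0.0022 -0.0008  0.3494] rows 5.0
[ 0.57633396  0.24803662 -0.02855854]
```

Emit:
{"method": "apply_moves", "body": {
  "deltas": [
    [0,0,-0.04,0,0,0,1],
    [0,0,-0.08,0,0,0,1],
    [0.03,0,-0.12,0,0,0.1,1],
    [0.07,-0.005,-0.132,0,0,0.2,1],
    [0.11,-0.01,-0.132,0,0,0.3,1],
    [0.15,-0.016,-0.132,0,0,0.35,1],
    [0.1625,-0.017,-0.132,0,0,0.35,1],
    [0.1625,-0.017,-0.132,0,0,0.35,1]
  ]
}}

```text
time: 7.27
tool_pos: [0.5349, 0.4105, 0.1034]
tcp_rot: [-2.437, -1.982, -0.005]
wrist_force: [0.6, -0.0, -0.7]
width: 0.249
```

Emit:
{"method": "apply_moves", "body": {
  "deltas": [
    [0,0,0,0,0,0,1],
    [0,0,0,0,0,0,1]
  ]
}}

```text
time: 7.43
tool_pos: [0.536, 0.4051, 0.1022]
tcp_rot: [2.441, 1.976, -0.001]
wrist_force: [0.5, -0.2, 0.1]
width: 0.25
```

Run:
```python
from h import *
go(.5366,.4065,.105,-12);s=status.read_state();print(s['tool_pos'],s['wrist_force'],s['torque'],s['width'])
t=snap('top','pics/t5.png');s=snap('side','pics/s5.png')
C=np.zeros((400,800,3),np.uint8)
C[:, :400]=cv2.resize(t[130:230,230:330],(400,400));C[:,400:]=cv2.resize(s[170:270,260:360],(400,400))
cv2.imwrite('pics/v5.png',C[:,:,::-1])
```

```text
delta [0.0015 0.0003 0.0345] [ 0.0006  0.0012 -0.0001] rows 0.8
[0.53600608 0.40508393 0.10216002] [ 0.471819   -0.23751931  0.05549839] [ 0.01336876  0.01744804 -0.0040935 ] 0.24999916862298047
```

View pics/v5.png

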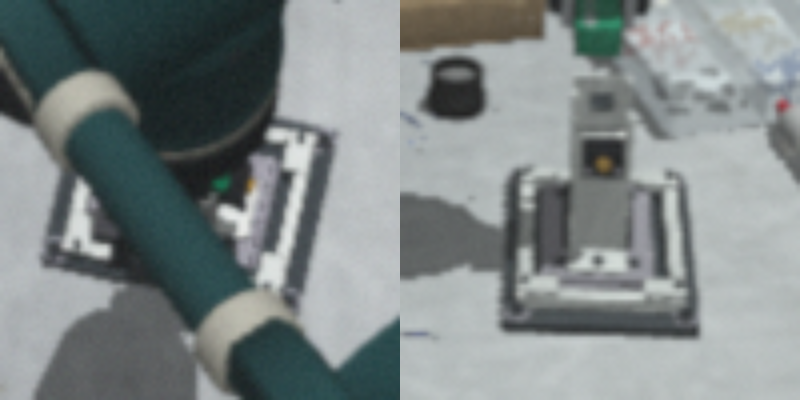

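Emit:
{"method": "apply_moves", "body": {
  "deltas": [
    [0,0,-0.03,0,0,-1.4,1],
    [0,0,-0.03,0,0,-1.4,1],
    [0,0,-0.03,0,0,-1.4,1],
    [0,0,-0.03,0,0,-1.4,1],
    [0,0,-0.03,0,0,-1.4,1],
    [0,0,-0.03,0,0,-1.4,1],
    [0,0,-0.03,0,0,-1.4,1],
    [0,0,-0.03,0,0,-1.4,1]
  ]
}}

```text
time: 8.2
tool_pos: [0.5367, 0.4044, 0.1324]
tcp_rot: [1.189, 2.907, -0.0]
wrist_force: [0.8, -0.2, -0.7]
width: 0.249
```

Run:
```python
from h import *
s=snap('side','pics/s6.png');st=status.read_state();p=proj('side',st['tool_pos']+[0,0,.0373]);print(p,st['tcp_rot'])
x,y=int(p[0]),int(p[1])
C=cv2.resize(s[y-30:y+30,x-40:x+40],None,fx=6,fy=6,interpolation=cv2.INTER_CUBIC)
cv2.imwrite('pics/v6.png',C[:,:,::-1])
go(.5366,.4065,.105,-12)
```

```text
[310.26078195 159.95967296] [ 1.18119954e+00  2.91023748e+00 -1.99556899e-04]
delta [0.0015 0.0014 0.0647] [5.0000e-04 6.0000e-04 1.0091e+00] rows 8.1
```

View pics/v6.png

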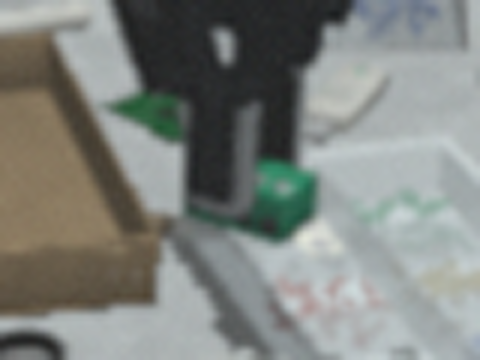

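Run:
```python
import cv2
s=cv2.imread('pics/s6.png');p=(310,159)
print(s[159-30+30:159-30+42,310-40+30:310-40+54,1])
```

```text
[[126  59  35  41  43  39  40  40  57  79 100 106 108 130 139 139 140 144
  145 140 130 113 115 151]
 [126  65  40  41  40  37  41  44  57  85 101 106 109 125 134 133 145 157
  154 136 116  99 116 150]
 [126  76  58  57  51  46  39  42  63  86 101 105  98 105 114 121 136 143
  129 111 103  96 116 152]
 [127  82  77  79  75  65  57  55  73  91 102 101  86  87  93 101 109 111
  105  99  95  96 120 150]
 [128  79  68  82  88  85  83  86  87  98  97  93  81  81  85  86  90  97
   97  94  91  93 122 154]
 [124  86  74  76  78  77  83  88  91  91  82  77  76  78  77  80  86  96
   96  92  84  90 129 164]
 [114 104  97  88  82  76  75  78  78  69  61  60  69  67  63  67  83  93
   90  84  86 110 157 188]
 [116 114 110 105 103  98  87  87  90  79  62  59  63  58  50  56  75  91
   87  98 128 164 192 208]
 [116 117 117 114 113 110 108 113 127 122 102  91  81  68  54  55  72  83
   93 139 187 207 214 217]
 [107 114 121 123 125 123 124 125 141 151 154 146 126 112  97  82  84  96
  129 186 221 226 216 214]
 [ 99 101 117 132 139 141 140 140 136 144 162 168 166 163 149 132 132 150
  171 201 221 217 200 194]
 [ 94  93 109 130 145 148 147 146 138 134 150 171 180 181 180 177 180 185
  190 200 211 213 205 197]]
```

Emit:
{"method": "apply_moves", "body": {
  "deltas": [
    [0.0015,0.0014,0.03,0,0,1.009,1],
    [0.0015,0.0014,0.03,0,0,1.009,1],
    [0.0015,0.0014,0.03,0,0,1.009,1],
    [0.0015,0.0014,0.03,0,0,1.009,1],
    [0.0015,0.0014,0.03,0,0,1.009,1],
    [0.0015,0.0014,0.03,0,0,1.009,1],
    [0.0015,0.0014,0.03,0,0,1.009,1],
    [0.0015,0.0014,0.03,0,0,1.009,1]
  ]
}}

```text
time: 8.92
tool_pos: [0.5365, 0.4069, 0.1025]
tcp_rot: [2.452, 1.963, 0.0]
wrist_force: [-0.1, -0.1, 0.0]
width: 0.247
```

Emit:
{"method": "apply_moves", "body": {
  "deltas": [
    [0,0,0,0,0,0.0,1],
    [0,0,0,0,0,0,1],
    [0,0,0,0,0,0,1]
  ]
}}

```text
time: 9.17
tool_pos: [0.5363, 0.4076, 0.1026]
tcp_rot: [2.441, 1.977, 0.001]
wrist_force: [0.3, 0.0, 0.1]
width: 0.247
```

Run:
```python
from h import *
go(.5366,.4065,.0955,-12);s=status.read_state();print(s['tool_pos'],s['wrist_force'],s['torque'],s['q'])
```

```text
delta [-0.001   0.0005  0.0444] [ 0.0008 -0.0002  0.0004] rows 1.1
[0.53626211 0.40760406 0.10256107] [0.30688991 0.02752158 0.14949979] [-0.01694597 -0.02107551 -0.02317971] [ 6.13227853e-01  3.26677765e-01  1.69671856e+00 -5.42443139e-04
  1.11753778e+00  8.22464228e-01]
```

Emit:
{"method": "apply_moves", "body": {
  "deltas": [
    [-0.001,0,0.015,0,0,0,1],
    [-0.001,0,0.025,0,0,0,1],
    [-0.001,0,0.033,0,0,0,1],
    [-0.001,0,0.038,0,0,0,1],
    [-0.001,0,0.041,0,0,0,1],
    [-0.001,0,0.043,0,0,0,1],
    [-0.001,0,0.0445,0,0,0,1],
    [-0.001,0,0.0445,0,0,0,1]
  ]
}}

```text
time: 9.83
tool_pos: [0.5359, 0.4075, 0.0582]
tcp_rot: [2.441, 1.976, 0.002]
wrist_force: [0.1, -0.3, -0.7]
width: 0.246
```

Run:
```python
from h import *
go(.5366,.4065,.0955,-12);s=status.read_state();print(s['tool_pos'],s['wrist_force'],s['torque'])
```

```text
delta [-0.0008  0.0009 -0.    ] [ 0.001  -0.0005 -0.0004] rows 0.0
[0.53590863 0.40751613 0.05816656] [ 0.11019714 -0.32684407 -0.72348676] [ 0.00610468 -0.0209726   0.05241888]
```

Emit:
{"method": "apply_moves", "body": {
  "deltas": [
    [0,0.001,0,0,0,0,1],
    [0,0.002,0,0,0,0,1],
    [0,0.003,0,0,0,0,1],
    [0,0.003,0,0,0,0,1]
  ]
}}

```text
time: 10.17
tool_pos: [0.5393, 0.4069, 0.0586]
tcp_rot: [2.442, 1.976, 0.003]
wrist_force: [0.1, 0.3, 0.1]
width: 0.246
```

Emit:
{"method": "apply_moves", "body": {
  "deltas": [
    [0,0.0005,0,0,0,0,1],
    [0,0.001,0,0,0,0,1],
    [0,0.001,0,0,0,0,1]
  ]
}}

```text
time: 10.42
tool_pos: [0.5398, 0.4065, 0.0582]
tcp_rot: [2.442, 1.976, 0.002]
wrist_force: [1.0, 0.6, -0.6]
width: 0.25
```

Emit:
{"method": "apply_moves", "body": {
  "deltas": [
    [0,0.0005,0,0,0,0,1],
    [0,0.001,0,0,0,0,1],
    [0,0.001,0,0,0,0,1]
  ]
}}

```text
time: 10.67
tool_pos: [0.5408, 0.4063, 0.0582]
tcp_rot: [2.442, 1.976, 0.001]
wrist_force: [0.1, -0.5, -0.3]
width: 0.249
```

Emit:
{"method": "apply_moves", "body": {
  "deltas": [
    [0,0.0005,0,0,0,0,1],
    [0,0.001,0,0,0,0,1],
    [0,0.001,0,0,0,0,1]
  ]
}}

```text
time: 10.92
tool_pos: [0.5418, 0.4061, 0.0582]
tcp_rot: [2.442, 1.976, 0.002]
wrist_force: [-0.2, -0.4, -0.6]
width: 0.252
```

Emit:
{"method": "apply_moves", "body": {
  "deltas": [
    [0,0.0005,0,0,0,0,1],
    [0,0.001,0,0,0,0,1],
    [0,0.001,0,0,0,0,1]
  ]
}}

```text
time: 11.17
tool_pos: [0.5427, 0.4059, 0.0581]
tcp_rot: [2.442, 1.976, 0.001]
wrist_force: [0.5, -0.4, -0.3]
width: 0.246
```

Emit:
{"method": "apply_moves", "body": {
  "deltas": [
    [0,0.0005,0,0,0,0,1],
    [0,0.001,0,0,0,0,1],
    [0,0.001,0,0,0,0,1]
  ]
}}

```text
time: 11.42
tool_pos: [0.5433, 0.4058, 0.0581]
tcp_rot: [2.442, 1.976, 0.001]
wrist_force: [-1.5, -0.0, 0.1]
width: 0.25
```

Emit:
{"method": "apply_moves", "body": {
  "deltas": [
    [0,0.0004,0,0,0,0,1],
    [0,0.0004,0,0,0,0,1]
  ]
}}

```text
time: 11.58
tool_pos: [0.5435, 0.4057, 0.0581]
tcp_rot: [-2.442, -1.976, -0.0]
wrist_force: [-2.2, 1.0, 0.9]
width: 0.248
```

Emit:
{"method": "apply_moves", "body": {
  "deltas": [
    [0,0,0,0,0,0,1]
  ]
}}

```text
time: 11.67
tool_pos: [0.5435, 0.4057, 0.058]
tcp_rot: [-2.442, -1.976, -0.0]
wrist_force: [-2.6, -0.1, 0.7]
width: 0.246
```

Emit:
{"method": "apply_moves", "body": {
  "deltas": [
    [0,-0.001,0,0,0,0,1],
    [0.001,-0.001,0,0,0,0,1],
    [0.002,-0.001,0,0,0,0,1],
    [0.002,-0.001,0,0,0,0,1]
  ]
}}

```text
time: 12.0
tool_pos: [0.5437, 0.4079, 0.0581]
tcp_rot: [2.441, 1.976, 0.002]
wrist_force: [0.1, -0.0, -0.7]
width: 0.243
```

Emit:
{"method": "apply_moves", "body": {
  "deltas": [
    [0.0005,0,0,0,0,0,1],
    [0.001,0,0,0,0,0,1],
    [0.001,0,0,0,0,0,1]
  ]
}}

```text
time: 12.25
tool_pos: [0.5439, 0.4089, 0.0582]
tcp_rot: [2.442, 1.976, 0.002]
wrist_force: [-0.4, 0.6, -0.9]
width: 0.243
```

Emit:
{"method": "apply_moves", "body": {
  "deltas": [
    [0.0005,0,0,0,0,0,1],
    [0.001,0,0,0,0,0,1],
    [0.001,0,0,0,0,0,1]
  ]
}}

```text
time: 12.5
tool_pos: [0.544, 0.4099, 0.0582]
tcp_rot: [2.442, 1.976, 0.002]
wrist_force: [-0.2, -0.2, -0.5]
width: 0.245
```

Emit:
{"method": "apply_moves", "body": {
  "deltas": [
    [0.0005,0,0,0,0,0,1],
    [0.001,0,0,0,0,0,1],
    [0.001,0,0,0,0,0,1]
  ]
}}

```text
time: 12.75
tool_pos: [0.5442, 0.4109, 0.0583]
tcp_rot: [2.442, 1.976, 0.002]
wrist_force: [0.4, 0.1, -0.3]
width: 0.247
```

Emit:
{"method": "apply_moves", "body": {
  "deltas": [
    [0.0005,0,0,0,0,0,1],
    [0.001,0,0,0,0,0,1],
    [0.001,0,0,0,0,0,1]
  ]
}}

```text
time: 13.0
tool_pos: [0.5443, 0.4118, 0.0582]
tcp_rot: [2.442, 1.976, 0.002]
wrist_force: [-0.4, 0.2, -0.4]
width: 0.249
```

Emit:
{"method": "apply_moves", "body": {
  "deltas": [
    [0.0005,0,0,0,0,0,1],
    [0.001,0,0,0,0,0,1],
    [0.001,0,0,0,0,0,1]
  ]
}}

```text
time: 13.25
tool_pos: [0.5445, 0.4128, 0.0582]
tcp_rot: [2.442, 1.976, 0.002]
wrist_force: [0.4, -0.9, -0.1]
width: 0.247
```

Emit:
{"method": "apply_moves", "body": {
  "deltas": [
    [0.0005,0,0,0,0,0,1],
    [0.001,0,0,0,0,0,1],
    [0.001,0,0,0,0,0,1]
  ]
}}

```text
time: 13.5
tool_pos: [0.5448, 0.4138, 0.0582]
tcp_rot: [2.442, 1.976, 0.002]
wrist_force: [-0.4, 0.5, -0.5]
width: 0.242
```

Emit:
{"method": "apply_moves", "body": {
  "deltas": [
    [0.0005,0,0,0,0,0,1],
    [0.001,0,0,0,0,0,1],
    [0.001,0,0,0,0,0,1]
  ]
}}

```text
time: 13.75
tool_pos: [0.5449, 0.4148, 0.0582]
tcp_rot: [2.442, 1.976, 0.001]
wrist_force: [0.3, 0.3, -0.1]
width: 0.248
```

Emit:
{"method": "apply_moves", "body": {
  "deltas": [
    [0.0005,0,0,0,0,0,1],
    [0.001,0,0,0,0,0,1],
    [0.001,0,0,0,0,0,1]
  ]
}}

```text
time: 14.0
tool_pos: [0.545, 0.4151, 0.0581]
tcp_rot: [2.441, 1.976, -0.0]
wrist_force: [-0.0, -1.8, 1.2]
width: 0.243
```

Emit:
{"method": "apply_moves", "body": {
  "deltas": [
    [-0.0014,-0.0005,0,0,0,0,1],
    [-0.0014,-0.0005,0.001,0,0,0,1],
    [-0.0014,-0.0005,0.002,0,0,0,1],
    [-0.0014,-0.0005,0.003,0,0,0,1],
    [-0.0014,-0.0005,0.004,0,0,0,1],
    [-0.0014,-0.0005,0.004,0,0,0,1]
  ]
}}

```text
time: 14.5
tool_pos: [0.5441, 0.4144, 0.0538]
tcp_rot: [2.442, 1.976, 0.001]
wrist_force: [-0.6, -0.6, -0.8]
width: 0.247
```

Emit:
{"method": "apply_moves", "body": {
  "deltas": [
    [0,0,0.001,0,0,0,1],
    [0,0,0.002,0,0,0,1],
    [0,0,0.002,0,0,0,1]
  ]
}}

```text
time: 14.75
tool_pos: [0.5443, 0.4142, 0.052]
tcp_rot: [2.441, 1.976, 0.001]
wrist_force: [-0.5, -0.7, -0.2]
width: 0.244
```

Emit:
{"method": "apply_moves", "body": {
  "deltas": [
    [0,0,0.0015,0,0,0,1],
    [0,0,0.003,0,0,0,1],
    [0,0,0.004,0,0,0,1]
  ]
}}

```text
time: 15.0
tool_pos: [0.5448, 0.4147, 0.0486]
tcp_rot: [2.442, 1.976, 0.003]
wrist_force: [0.7, -0.1, 3.3]
width: 0.246
```

Emit:
{"method": "apply_moves", "body": {
  "deltas": [
    [0,0,0.0015,0,0,0,1],
    [0,0,0.003,0,0,0,1],
    [0,0,0.003,0,0,0,1]
  ]
}}

```text
time: 15.25
tool_pos: [0.5444, 0.4143, 0.0449]
tcp_rot: [2.441, 1.976, 0.001]
wrist_force: [1.0, -1.2, 1.1]
width: 0.241
```

Emit:
{"method": "apply_moves", "body": {
  "deltas": [
    [0,0,0.0015,0,0,0,1],
    [0,0,0.003,0,0,0,1],
    [0,0,0.003,0,0,0,1]
  ]
}}

```text
time: 15.5
tool_pos: [0.544, 0.4141, 0.0414]
tcp_rot: [2.442, 1.976, 0.0]
wrist_force: [-0.2, -0.3, -0.2]
width: 0.245
```

Emit:
{"method": "apply_moves", "body": {
  "deltas": [
    [0,0,0.0015,0,0,0,1],
    [0,0,0.003,0,0,0,1],
    [0,0,0.0045,0,0,0,1],
    [0,0,0.005,0,0,0,1]
  ]
}}

```text
time: 15.83
tool_pos: [0.5441, 0.4142, 0.0367]
tcp_rot: [2.442, 1.976, 0.0]
wrist_force: [-0.1, 0.4, 1.4]
width: 0.251
```

Emit:
{"method": "apply_moves", "body": {
  "deltas": [
    [0,0,0.0015,0,0,0,1],
    [0,0,0.003,0,0,0,1],
    [0,0,0.0045,0,0,0,1],
    [0,0,0.005,0,0,0,1]
  ]
}}

```text
time: 16.17
tool_pos: [0.5444, 0.4144, 0.0321]
tcp_rot: [2.442, 1.976, 0.002]
wrist_force: [1.1, -0.4, 2.7]
width: 0.245
```

Emit:
{"method": "apply_moves", "body": {
  "deltas": [
    [0,0,0.0015,0,0,0,1],
    [0,0,0.003,0,0,0,1],
    [0,0,0.003,0,0,0,1]
  ]
}}

```text
time: 16.42
tool_pos: [0.5444, 0.4145, 0.0288]
tcp_rot: [2.442, 1.976, 0.002]
wrist_force: [0.2, 0.4, 1.7]
width: 0.243
```

Emit:
{"method": "apply_moves", "body": {
  "deltas": [
    [0,0,0.0012,0,0,0,1],
    [0,0,0.0025,0,0,0,1],
    [0,0,0.0025,0,0,0,1]
  ]
}}

```text
time: 16.67
tool_pos: [0.5444, 0.4144, 0.0263]
tcp_rot: [2.442, 1.976, 0.002]
wrist_force: [0.1, -0.4, 1.5]
width: 0.246
```

Emit:
{"method": "apply_moves", "body": {
  "deltas": [
    [0,0,-0.001,0,0,0,1],
    [0,0,-0.002,0,0,0,1],
    [0,0,-0.003,0,0,0,1],
    [0,0,-0.003,0,0,0,1]
  ]
}}

```text
time: 17.0
tool_pos: [0.5443, 0.4144, 0.0295]
tcp_rot: [2.442, 1.976, 0.001]
wrist_force: [-0.0, 0.5, 0.8]
width: 0.243
```

Emit:
{"method": "apply_moves", "body": {
  "deltas": [
    [0,0,-0.0007,0,0,0,1],
    [0,0,-0.0015,0,0,0,1],
    [0,0,-0.0015,0,0,0,1]
  ]
}}

```text
time: 17.25
tool_pos: [0.544, 0.414, 0.0297]
tcp_rot: [2.442, 1.976, -0.0]
wrist_force: [4.3, 2.3, -8.2]
width: 0.25
```

Emit:
{"method": "apply_moves", "body": {
  "deltas": [
    [0,0,0.0013,0,0,0,1],
    [0,0,0.0013,0,0,0,0.62],
    [0,0,0.0013,0,0,0,0.62],
    [0,0,-0.01,0,0,0,0.62],
    [0,0,-0.04,0,0,0,0.62],
    [0,0,-0.08,0,0,0,0.62],
    [0,0,-0.08,0,0,0,0.62]
  ]
}}

```text
time: 17.83
tool_pos: [0.5493, 0.4179, 0.1221]
tcp_rot: [2.441, 1.975, 0.025]
wrist_force: [1.5, 2.0, 1.6]
width: 0.378
```

Run:
```python
from h import *
s=status.read_state();print(s['tool_pos'],s['wrist_force'],s['width'])
t=snap('top','pics/t7.png');im=cv2.cvtColor(t,cv2.COLOR_RGB2BGR)
m=cv2.inRange(cv2.cvtColor(im,cv2.COLOR_BGR2HSV),(60,90,40),(90,255,255));m[:, :330]=0;m[:,400:]=0;m[:140]=0;m[240:]=0
for c in cv2.findContours(m,cv2.RETR_EXTERNAL,cv2.CHAIN_APPROX_NONE)[0]:
    if cv2.contourArea(c)>40: r=cv2.minAreaRect(c);print(r,onz('top',*r[0],.016))
go(.4827,.2441,.09,-28.2)
```

```text
[0.54930027 0.41788401 0.12214351] [1.52315984 2.04092269 1.57973163] 0.37758496539914127
delta [-0.1837 -0.0289  0.0648] [ 0.0082 -0.011   0.2822] rows 4.7
```

Emit:
{"method": "apply_moves", "body": {
  "deltas": [
    [-0.05,-0.008,0,0,0,0.05,0.62],
    [-0.184,-0.029,0,0,0,0.282,0.62],
    [-0.184,-0.029,0,0,0,0.282,0.62],
    [-0.184,-0.029,0,0,0,0.282,0.62],
    [-0.184,-0.029,0,0,0,0.282,0.62],
    [-0.184,-0.029,0.03,0,0,0.282,0.62],
    [-0.184,-0.029,0.06,0,0,0.282,0.62],
    [-0.184,-0.029,0.06,0,0,0.282,0.62]
  ]
}}

```text
time: 18.55
tool_pos: [0.4729, 0.2378, 0.0465]
tcp_rot: [-2.696, -1.612, 0.013]
wrist_force: [-3.2, -1.0, -2.3]
width: 0.379
```

Emit:
{"method": "apply_moves", "body": {
  "deltas": [
    [0,0,0,0,0,0,0.62],
    [0,0,0,0,0,0,0.62],
    [0,0,0,0,0,0,0.62]
  ]
}}

```text
time: 18.8
tool_pos: [0.4793, 0.2415, 0.0532]
tcp_rot: [2.694, 1.614, 0.007]
wrist_force: [-1.0, 0.2, -0.8]
width: 0.381
```

Run:
```python
from h import *
s=status.read_state();print(s['tool_pos'],s['wrist_force'],s['width'])
go(.4827,.2441,.007,-28.2)
```

```text
[0.47930462 0.24147738 0.05318309] [-0.95249801  0.24052596 -0.75066082] 0.3810272644585008
delta [0.0036 0.0015 0.0835] [ 0.0028 -0.0032  0.0007] rows 2.0
```

Emit:
{"method": "apply_moves", "body": {
  "deltas": [
    [0.0036,0.0015,0.03,0.003,-0.003,0,0.62],
    [0.0036,0.0015,0.055,0.003,-0.003,0,0.62],
    [0.0036,0.0015,0.065,0.003,-0.003,0,0.62],
    [0.0036,0.0015,0.065,0.003,-0.003,0,0.62],
    [0.0036,0.0015,0.065,0.003,-0.003,0,0.62]
  ]
}}

```text
time: 19.22
tool_pos: [0.481, 0.2432, -0.0133]
tcp_rot: [-2.695, -1.614, 0.005]
wrist_force: [-0.2, 1.0, 0.1]
width: 0.38
```

Run:
```python
from h import *
s=status.read_state();print(s['tool_pos'],s['wrist_force'],s['width'])
go(.4827,.2441,.0075,-28.2)
```

```text
[ 0.48100302  0.2432381  -0.01333293] [-0.18090055  0.95834552  0.10607994] 0.3801394294501301
delta [0.0016 0.0011 0.0165] [-0.0022  0.0024  0.0005] rows 0.4
```

Emit:
{"method": "apply_moves", "body": {
  "deltas": [
    [0.001,0.001,0.006,0,0,0,0.62],
    [0.001,0.001,0.012,0,0,0,0.62],
    [0.001,0.001,0.0165,0,0,0,0.62],
    [0.001,0.001,0.0165,0,0,0,0.62],
    [0.001,0.001,0.0165,0,0,0,0.62]
  ]
}}

```text
time: 19.63
tool_pos: [0.4817, 0.2432, -0.0306]
tcp_rot: [-2.695, -1.613, 0.006]
wrist_force: [0.2, 0.0, 0.4]
width: 0.381
```

Emit:
{"method": "apply_moves", "body": {
  "deltas": [
    [0,0,0,0,0,0,0.8],
    [0,0,0,0,0,0,1],
    [0,0,0,0,0,0,1],
    [0,0,0,0,0,0,1]
  ],
  "squeeze": 24
}}

```text
time: 19.97
tool_pos: [0.4823, 0.2434, -0.0302]
tcp_rot: [-2.695, -1.613, 0.004]
wrist_force: [-0.4, -1.0, 1.5]
width: 0.245
```

Run:
```python
from h import *
s=status.read_state();print(s['tool_pos'],s['wrist_force'],s['width'])
go(.5395,.4090,.14,-12)
```

```text
[ 0.48226916  0.24341683 -0.03015489] [-0.39616497 -0.95513786  1.53011639] 0.24501390180057087
delta [ 0.1727 -0.028  -0.1331] [-0.0021  0.0017 -0.2826] rows 5.3
```

Emit:
{"method": "apply_moves", "body": {
  "deltas": [
    [0,0,-0.04,0,0,0,1],
    [0,0,-0.08,0,0,0,1],
    [0.03,0,-0.12,0,0,-0.1,1],
    [0.07,-0.01,-0.134,0,0,-0.2,1],
    [0.11,-0.02,-0.134,0,0,-0.2826,1],
    [0.15,-0.028,-0.134,0,0,-0.2826,1],
    [0.1735,-0.028,-0.134,0,0,-0.2826,1],
    [0.1735,-0.028,-0.134,0,0,-0.2826,1]
  ]
}}

```text
time: 20.63
tool_pos: [0.5417, 0.4154, 0.1037]
tcp_rot: [-2.437, -1.979, -0.003]
wrist_force: [0.2, 0.3, -0.1]
width: 0.249
```

Emit:
{"method": "apply_moves", "body": {
  "deltas": [
    [0,0,0,0,0,0,1],
    [0,0,0,0,0,0,1],
    [0,0,0,0,0,0,1]
  ]
}}

```text
time: 20.88
tool_pos: [0.539, 0.4082, 0.1026]
tcp_rot: [-2.441, -1.976, 0.008]
wrist_force: [-0.3, -0.8, 0.6]
width: 0.246
```

Run:
```python
from h import *
s=status.read_state();print(s['tool_pos'],s['wrist_force'],s['width'])
go(.5401,.4107,.0955,-12)
s=snap('side','pics/s8.png')
C=cv2.resize(s[170:240,275:345],None,fx=7,fy=7,interpolation=cv2.INTER_CUBIC)
cv2.imwrite('pics/v8.png',C[:,:,::-1])
```

```text
[0.53895558 0.40815638 0.10261996] [-0.32151971 -0.76074551  0.60499545] 0.24562750902915104
delta [0.0029 0.0008 0.0444] [-0.0038  0.0032 -0.0006] rows 1.1
```

View pics/v8.png

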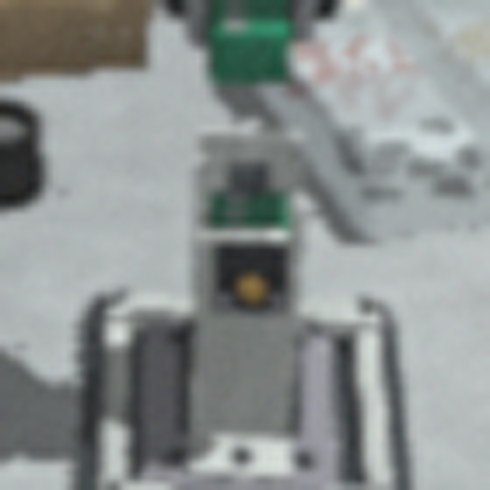

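Emit:
{"method": "apply_moves", "body": {
  "deltas": [
    [0.003,0.001,0.015,0,0,0,1],
    [0.003,0.001,0.025,0,0,0,1],
    [0.003,0.001,0.033,0,0,0,1],
    [0.003,0.001,0.038,0,0,0,1],
    [0.003,0.001,0.041,0,0,0,1],
    [0.003,0.001,0.0435,0,0,0,1],
    [0.003,0.001,0.0445,0,0,0,1],
    [0.003,0.001,0.0445,0,0,0,1]
  ]
}}

```text
time: 21.6
tool_pos: [0.5412, 0.4123, 0.0586]
tcp_rot: [-2.441, -1.976, 0.005]
wrist_force: [0.7, -0.4, -0.8]
width: 0.247
```

Emit:
{"method": "apply_moves", "body": {
  "deltas": [
    [0,0.001,0,0,0,0,1],
    [0,0.002,0,0,0,0,1],
    [0,0.002,0,0,0,0,1]
  ]
}}

```text
time: 21.85
tool_pos: [0.5437, 0.4121, 0.0593]
tcp_rot: [-2.441, -1.977, 0.003]
wrist_force: [1.0, -1.0, -0.7]
width: 0.246
```

Emit:
{"method": "apply_moves", "body": {
  "deltas": [
    [0,0.0005,0,0,0,0,1],
    [0,0.001,0,0,0,0,1],
    [0,0.001,0,0,0,0,1]
  ]
}}

```text
time: 22.1
tool_pos: [0.5442, 0.4117, 0.0588]
tcp_rot: [-2.441, -1.976, 0.004]
wrist_force: [0.2, -0.4, 0.0]
width: 0.248
```

Emit:
{"method": "apply_moves", "body": {
  "deltas": [
    [0,0.0005,0,0,0,0,1],
    [0,0.001,0,0,0,0,1],
    [0,0.001,0,0,0,0,1]
  ]
}}

```text
time: 22.35
tool_pos: [0.5446, 0.4116, 0.0587]
tcp_rot: [-2.44, -1.976, 0.006]
wrist_force: [-2.3, 0.3, 0.7]
width: 0.247
```

Emit:
{"method": "apply_moves", "body": {
  "deltas": [
    [0,-0.001,0,0,0,0,1],
    [0.001,-0.001,0,0,0,0,1],
    [0.001,-0.001,0,0,0,0,1],
    [0.001,-0.001,0,0,0,0,1]
  ]
}}

```text
time: 22.68
tool_pos: [0.5443, 0.4123, 0.0586]
tcp_rot: [-2.441, -1.977, 0.006]
wrist_force: [-1.0, -1.1, -0.1]
width: 0.245
```

Emit:
{"method": "apply_moves", "body": {
  "deltas": [
    [0.0005,0,0,0,0,0,1],
    [0.001,0,0,0,0,0,1],
    [0.001,0,0,0,0,0,1]
  ]
}}

```text
time: 22.93
tool_pos: [0.5444, 0.4131, 0.0585]
tcp_rot: [-2.441, -1.977, 0.006]
wrist_force: [-0.8, -3.3, 0.3]
width: 0.251
```

Emit:
{"method": "apply_moves", "body": {
  "deltas": [
    [0.0005,0,0,0,0,0,1],
    [0.001,0,0,0,0,0,1],
    [0.001,0,0,0,0,0,1]
  ]
}}

```text
time: 23.18
tool_pos: [0.5445, 0.4137, 0.0584]
tcp_rot: [-2.441, -1.977, 0.007]
wrist_force: [-1.0, -5.3, 0.1]
width: 0.25
```

Emit:
{"method": "apply_moves", "body": {
  "deltas": [
    [0.0005,0,0,0,0,0,1],
    [0.001,0,0,0,0,0,1],
    [0.001,0,0,0,0,0,1]
  ]
}}

```text
time: 23.43
tool_pos: [0.5446, 0.414, 0.0584]
tcp_rot: [2.441, 1.977, -0.009]
wrist_force: [-1.6, -7.2, 2.7]
width: 0.25
```

Emit:
{"method": "apply_moves", "body": {
  "deltas": [
    [-0.001,0,0,0,0,0,1],
    [-0.0015,-0.0005,0,0,0,0,1],
    [-0.0015,-0.0005,0,0,0,0,1],
    [-0.0015,-0.0005,0,0,0,0,1]
  ]
}}

```text
time: 23.77
tool_pos: [0.5443, 0.4137, 0.0585]
tcp_rot: [-2.441, -1.977, 0.005]
wrist_force: [0.1, -5.2, 0.0]
width: 0.25
```

Run:
```python
from h import *
s=status.read_state();print(s['tool_pos'],s['wrist_force'],s['torque'])
go(*(s['tool_pos']+[0,0,.0373]),-12)
```

```text
[0.54430368 0.41373792 0.05852295] [ 0.12044288 -5.17956201  0.01280631] [-0.85936311 -0.04632406 -0.04772865]
delta [0. 0. 0.] [-0.0025  0.0024  0.    ] rows 0.0
```

Emit:
{"method": "apply_moves", "body": {
  "deltas": [
    [-0.0005,0,0,0,0,0,1],
    [-0.0005,0,0,0,0,0,1],
    [-0.0005,0,0,0,0,0,1]
  ]
}}

```text
time: 24.02
tool_pos: [0.5442, 0.4136, 0.0586]
tcp_rot: [-2.441, -1.977, 0.005]
wrist_force: [0.0, -4.5, -0.9]
width: 0.247
```

Emit:
{"method": "apply_moves", "body": {
  "deltas": [
    [-0.0005,0,0,0,0,0,1],
    [-0.0005,0,0,0,0,0,1],
    [-0.0005,0,0,0,0,0,1]
  ]
}}

```text
time: 24.27
tool_pos: [0.5439, 0.4135, 0.0587]
tcp_rot: [-2.44, -1.976, 0.004]
wrist_force: [1.4, -3.8, -0.4]
width: 0.245
```

Emit:
{"method": "apply_moves", "body": {
  "deltas": [
    [-0.001,0,0,0,0,0,1],
    [-0.002,0,0,0,0,0,1],
    [-0.002,0,0,0,0,0,1],
    [-0.002,0,0,0,0,0,1]
  ]
}}

```text
time: 24.6
tool_pos: [0.5436, 0.4121, 0.0591]
tcp_rot: [-2.44, -1.976, 0.003]
wrist_force: [0.2, 0.5, -0.1]
width: 0.247
```

Emit:
{"method": "apply_moves", "body": {
  "deltas": [
    [-0.0005,0,0,0,0,0,1],
    [-0.0005,0,0,0,0,0,1],
    [-0.0005,0,0,0,0,0,1]
  ]
}}

```text
time: 24.85
tool_pos: [0.5434, 0.411, 0.0588]
tcp_rot: [-2.44, -1.976, 0.004]
wrist_force: [-0.2, 0.4, -0.1]
width: 0.248
```

Emit:
{"method": "apply_moves", "body": {
  "deltas": [
    [0.0005,0,0,0,0,0,1],
    [0.0005,0,0,0,0,0,1],
    [0.0005,0,0,0,0,0,1]
  ]
}}

```text
time: 25.1
tool_pos: [0.5435, 0.4114, 0.0587]
tcp_rot: [-2.441, -1.976, 0.005]
wrist_force: [1.0, -0.4, 0.4]
width: 0.25
```

Emit:
{"method": "apply_moves", "body": {
  "deltas": [
    [0.0005,0,0,0,0,0,1],
    [0.0005,0,0,0,0,0,1],
    [0.0005,0,0,0,0,0,1]
  ]
}}

```text
time: 25.35
tool_pos: [0.5436, 0.4118, 0.0587]
tcp_rot: [-2.441, -1.976, 0.005]
wrist_force: [-0.9, -1.4, -0.5]
width: 0.247
```

Emit:
{"method": "apply_moves", "body": {
  "deltas": [
    [0.0005,0,0,0,0,0,1],
    [0.0005,0,0,0,0,0,1],
    [0.0005,0,0,0,0,0,1]
  ]
}}

```text
time: 25.6
tool_pos: [0.5438, 0.4123, 0.0587]
tcp_rot: [-2.441, -1.976, 0.005]
wrist_force: [-0.2, 1.2, -0.1]
width: 0.249
```

Emit:
{"method": "apply_moves", "body": {
  "deltas": [
    [0.0005,0,0,0,0,0,1],
    [0.0005,0,0,0,0,0,1],
    [0.0005,0,0,0,0,0,1]
  ]
}}

```text
time: 25.85
tool_pos: [0.5438, 0.4128, 0.0587]
tcp_rot: [-2.441, -1.976, 0.005]
wrist_force: [-0.3, -1.0, -0.9]
width: 0.248
```

Emit:
{"method": "apply_moves", "body": {
  "deltas": [
    [0.0005,0,0,0,0,0,1],
    [0.0005,0,0,0,0,0,1],
    [0.0005,0,0,0,0,0,1]
  ]
}}

```text
time: 26.1
tool_pos: [0.5439, 0.4131, 0.0587]
tcp_rot: [-2.441, -1.977, 0.005]
wrist_force: [0.3, -0.3, -0.2]
width: 0.247
```

Emit:
{"method": "apply_moves", "body": {
  "deltas": [
    [0.0005,0,0,0,0,0,1],
    [0.0005,0,0,0,0,0,1],
    [0.0005,0,0,0,0,0,1]
  ]
}}

```text
time: 26.35
tool_pos: [0.5439, 0.4134, 0.0586]
tcp_rot: [-2.441, -1.977, 0.006]
wrist_force: [-1.5, -1.3, -0.6]
width: 0.248
```

Emit:
{"method": "apply_moves", "body": {
  "deltas": [
    [-0.001,0,0,0,0,0,1],
    [-0.0018,0,0,0,0,0,1],
    [-0.0018,0,0,0,0,0,1],
    [-0.0018,0,0,0,0,0,1]
  ]
}}

```text
time: 26.68
tool_pos: [0.5437, 0.4122, 0.0588]
tcp_rot: [-2.44, -1.976, 0.004]
wrist_force: [-0.4, -0.5, 0.4]
width: 0.249
```

Emit:
{"method": "apply_moves", "body": {
  "deltas": [
    [0,0,0.001,0,0,0,1],
    [0,0,0.002,0,0,0,1],
    [0,0,0.003,0,0,0,1],
    [0,0,0.004,0,0,0,1],
    [0,0,0.004,0,0,0,1]
  ]
}}

```text
time: 27.1
tool_pos: [0.5434, 0.4119, 0.0543]
tcp_rot: [-2.44, -1.976, 0.006]
wrist_force: [0.8, 0.7, 0.1]
width: 0.248
```

Emit:
{"method": "apply_moves", "body": {
  "deltas": [
    [0,0,0.001,0,0,0,1],
    [0,0,0.0015,0,0,0,1],
    [0,0,0.0015,0,0,0,1]
  ]
}}

```text
time: 27.35
tool_pos: [0.5436, 0.4119, 0.053]
tcp_rot: [-2.441, -1.976, 0.005]
wrist_force: [0.1, -0.2, -0.8]
width: 0.245
```

Emit:
{"method": "apply_moves", "body": {
  "deltas": [
    [0,0,0.001,0,0,0,1],
    [0,0,0.002,0,0,0,1],
    [0,0,0.002,0,0,0,1]
  ]
}}

```text
time: 27.6
tool_pos: [0.5438, 0.4121, 0.0514]
tcp_rot: [-2.441, -1.976, 0.004]
wrist_force: [-0.3, -0.2, -0.1]
width: 0.248
```

Emit:
{"method": "apply_moves", "body": {
  "deltas": [
    [0,0,0.0015,0,0,0,1],
    [0,0,0.003,0,0,0,1],
    [0,0,0.003,0,0,0,1]
  ]
}}

```text
time: 27.85
tool_pos: [0.5441, 0.4122, 0.0486]
tcp_rot: [-2.441, -1.977, 0.003]
wrist_force: [0.3, 1.0, 2.2]
width: 0.249
```

Emit:
{"method": "apply_moves", "body": {
  "deltas": [
    [0,0,0.0015,0,0,0,1],
    [0,0,0.003,0,0,0,1],
    [0,0,0.003,0,0,0,1]
  ]
}}

```text
time: 28.1
tool_pos: [0.5438, 0.4118, 0.045]
tcp_rot: [-2.441, -1.977, 0.005]
wrist_force: [0.5, 0.4, 1.3]
width: 0.249
```

Emit:
{"method": "apply_moves", "body": {
  "deltas": [
    [0,0,0.0015,0,0,0,1],
    [0,0,0.003,0,0,0,1],
    [0,0,0.003,0,0,0,1]
  ]
}}

```text
time: 28.35
tool_pos: [0.5437, 0.4118, 0.0418]
tcp_rot: [-2.441, -1.976, 0.005]
wrist_force: [2.2, -1.2, 1.2]
width: 0.248
```

Emit:
{"method": "apply_moves", "body": {
  "deltas": [
    [0,0,0.0015,0,0,0,1],
    [0,0,0.003,0,0,0,1],
    [0,0,0.004,0,0,0,1]
  ]
}}

```text
time: 28.6
tool_pos: [0.5437, 0.4119, 0.0381]
tcp_rot: [-2.441, -1.977, 0.005]
wrist_force: [0.9, -1.1, 3.6]
width: 0.249
```

Emit:
{"method": "apply_moves", "body": {
  "deltas": [
    [0,0,0.0015,0,0,0,1],
    [0,0,0.003,0,0,0,1],
    [0,0,0.004,0,0,0,1],
    [0,0,0.004,0,0,0,1]
  ]
}}

```text
time: 28.93
tool_pos: [0.5436, 0.4119, 0.034]
tcp_rot: [-2.441, -1.976, 0.005]
wrist_force: [1.4, -0.3, 2.3]
width: 0.242
```

Emit:
{"method": "apply_moves", "body": {
  "deltas": [
    [0,0,0.0015,0,0,0,1],
    [0,0,0.003,0,0,0,1],
    [0,0,0.004,0,0,0,1],
    [0,0,0.004,0,0,0,1]
  ]
}}

```text
time: 29.27
tool_pos: [0.5437, 0.412, 0.0301]
tcp_rot: [-2.441, -1.977, 0.004]
wrist_force: [2.0, -1.2, 3.3]
width: 0.245
```

Emit:
{"method": "apply_moves", "body": {
  "deltas": [
    [0,0,0.001,0,0,0,1],
    [0,0,0.002,0,0,0,1],
    [0,0,0.002,0,0,0,1]
  ]
}}

```text
time: 29.52
tool_pos: [0.5435, 0.4119, 0.0278]
tcp_rot: [-2.441, -1.976, 0.005]
wrist_force: [1.8, -0.2, 2.9]
width: 0.252
```

Another 0.7 mm, then a pull test as before.

Emit:
{"method": "apply_moves", "body": {
  "deltas": [
    [0,0,0.0007,0,0,0,1],
    [0,0,0.0007,0,0,0,1]
  ]
}}

```text
time: 29.68
tool_pos: [0.5435, 0.4119, 0.0272]
tcp_rot: [-2.441, -1.976, 0.005]
wrist_force: [1.0, -0.4, 2.9]
width: 0.245
```

Emit:
{"method": "apply_moves", "body": {
  "deltas": [
    [0,0,-0.001,0,0,0,1],
    [0,0,-0.002,0,0,0,1],
    [0,0,-0.003,0,0,0,1],
    [0,0,-0.003,0,0,0,1]
  ]
}}

```text
time: 30.02
tool_pos: [0.543, 0.4118, 0.0291]
tcp_rot: [-2.44, -1.976, 0.007]
wrist_force: [3.1, 1.6, -5.2]
width: 0.246
```

Emit:
{"method": "apply_moves", "body": {
  "deltas": [
    [0,0,0.0015,0,0,0,1],
    [0,0,0.0015,0,0,0,0.62],
    [0,0,0.0015,0,0,0,0.62],
    [0,0,0.0015,0,0,0,0.62],
    [0,0,-0.01,0,0,0,0.62],
    [0,0,-0.04,0,0,0,0.62],
    [0,0,-0.08,0,0,0,0.62],
    [0,0,-0.1,0,0,0,0.62]
  ]
}}

```text
time: 30.68
tool_pos: [0.5455, 0.4133, 0.136]
tcp_rot: [-2.441, -1.977, -0.003]
wrist_force: [0.6, 0.8, 1.5]
width: 0.381
```

Emit:
{"method": "apply_moves", "body": {
  "deltas": [
    [0.08,-0.08,-0.02,0,0,0,0.62],
    [0.14,-0.14,-0.02,0,0,0,0.62],
    [0.14,-0.14,-0.02,0,0,0,0.62],
    [0.14,-0.14,-0.02,0,0,0,0.62],
    [0.14,-0.14,-0.02,0,0,0,0.62],
    [0.14,-0.14,-0.02,0,0,0,0.62],
    [0.14,-0.14,-0.02,0,0,0,0.62]
  ]
}}

```text
time: 31.27
tool_pos: [0.4346, 0.58, 0.1519]
tcp_rot: [-2.437, -1.981, 0.003]
wrist_force: [0.7, -1.0, -0.7]
width: 0.379
```

Run:
```python
from h import *
print(status.read_state()['tool_pos'])
t=snap('top','pics/t9.png');s=snap('side','pics/s9.png')
a=cv2.resize(t[150:210,240:315],None,fx=5,fy=5,interpolation=cv2.INTER_CUBIC)
b=cv2.resize(s[180:240,280:340],None,fx=5,fy=5,interpolation=cv2.INTER_CUBIC)
c=cv2.resize(t,None,fx=.5,fy=.5);d=cv2.resize(s,None,fx=.5,fy=.5)
C=np.zeros((510,675,3),np.uint8);C[:300,:375]=a;C[:300,375:]=b;C[300:,:280]=c;C[300:,375:655]=d
cv2.imwrite('pics/v9.png',C[:,:,::-1])
```

```text
[0.43460791 0.5799769  0.15190118]
```

View pics/v9.png

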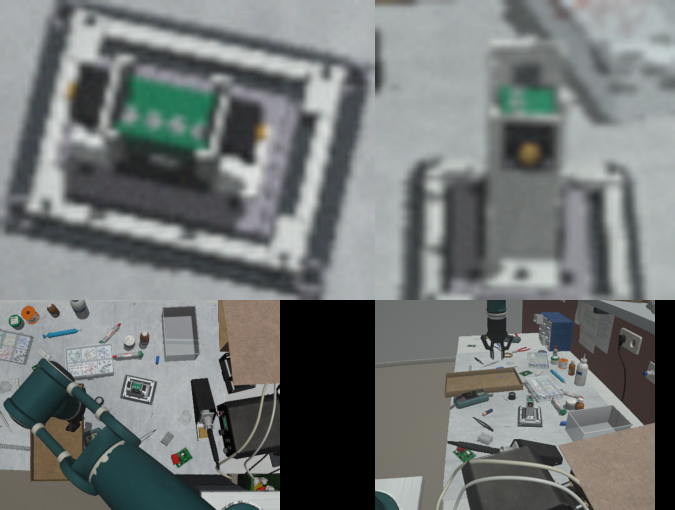

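```bash
python3 -c "
from workcell import job;print(job.finish_job())"
```

```text
the job is handed in; nothing more can be done
None
```

I loaded both green blocks into the magazine, one on top of the other, and handed the job in at about 31 s with the arm clear.

**Checks that passed:**
- **Caught:** before letting go of each block I pulled up on it gently. It stopped against the lips at the expected height, with about 8 N on the first block and 5 N on the second.
- **Last picture:** the top block sits level under the lips, screws up, and no loose green block is left on the bench. The bystanders I could see look undisturbed, though the arm hid part of the bench.
- **Insertion force:** no reading while pushing in went above about 4 N. Forces were only read at the end of each move, so short peaks could have been higher.

**What went wrong or is less certain:**
- **Height offset:** the reported tool height was about 37 mm too low. My first grasp closed above the block without touching it. I measured the offset by lowering the shut fingers onto the bench, which peaked at about 25 N, and then corrected for it.
- **Side push:** while feeling the left guide with the second block, the sideways force reached about 7 N. The magazine or the block may have shifted slightly, so I backed off, felt for the guide again and then inserted it.
- **Wire openings:** I checked the front side on the first block only, from a small picture showing dark spots on that face. For the second I relied on its screws being offset to the same side. In the last picture the top block's screws are nearer the front.

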